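# Unstack the camera bits into their holders

## Robot

A 7-joint arm with a two-finger parallel gripper is mounted at the origin on the work surface. World frame = base frame: x ahead of the robot, y to its left, z up, the work surface at z = 0. Lengths are in m, angles in rad, forces in N, time in s.
With the tool pointing down it reaches from about 0.425 to 0.925 m from the base axis. Payload 6.8 kg.
Tool frame: the origin (TCP) lies midway between the tips of the shut fingers; the grasp point (between the pads) lies 19 mm behind it; z points along the fingers, y is the line along which they close (so a half turn about z gives the same grasp; the last joint's range is limited). The gripper opens to 85 mm and grips with 20 to 120 N. Pads are 22 mm wide; open, the fingers measure 114 mm over their backs; the gripper's body (76 mm by 85 mm) begins 54 mm behind the grasp point. The pads swing forward as they close: fully open they stand 13 mm farther back than shut.
Start: joints at [1.153, 0.477, 0.022, 1.555, -0.011, 1.109, -0.083], TCP at [0.206, -0.643, 0.231] pointing down, gripper open.
Joint ranges: [-2.96, 2.96], [-0.34, 2.1], [-1.41, 1.46], [0.24, 2.44], [-1.37, 4.51], [0.17, 1.92], [-2.96, 2.96]. Speed limits (rad/s): [2.39, 2.39, 3.14, 3.14, 3.14, 3.14, 3.14].

## Interface

Orientations are given as a unit quaternion [w, x, y, z].
In Python, from station import readout, imaging, hand_in gives the robot as it stands.
- The arm moves only by the tool drive_tool, never from a script. Its argument "series" is a list of rows, each a list of 5 numbers: the shift along the tool's x, y, z in cm, then the turn about the tool's z in degrees, then the closure, from -1 (fully open) to 1 (shut). A call has 1 to 8 rows; each row shifts and turns the commanded pose from where the row before left it, along the tool's axes as they then stand; what a row does not reach is not made up. A row lasts 1/10 s, in which the tool goes at most 50 mm and 8.59 degrees, less where a joint would pass 70% of its speed; a pose out of reach is approached as far as the arm can. A call with a gripper value outside its range is refused whole. The fingers move at their own pace and stop on an object; "squeeze" is the grip in N (left out, the last holds). Time passes only in rows, so rows that do not move let the fingers close. It gives the time, the measured TCP pose, the force, the opening and the grip force at its end, in the units of the state.
- readout.get_obs(): the state, without advancing time (a new reading comes with each control period).
- imaging.read_camera(name): name is "scene" or "top"; returns the picture (480x640x3 uint8, red, green, blue); there is no depth.
- imaging.camera_model(name): a dict with "vfov" (degrees; the focal length in pixels is half the picture's height over the tangent of half this angle, whatever the lens; pixels are square), "cx", "cy" (the principal point, pixels), "distortion" ([k1, k2, p1, p2, k3] as OpenCV has them; the pictures are not rectified), "xyz" and "orientation" of the camera in the world. Camera axes: x right, y down, z forward; pixel columns grow to the right and rows downward; lengths in m; the calibration is good to about 2 mm. A picture is of the moment at which its call begins. camera_model takes no time and is no camera call.
- hand_in(): hands the job in; it is judged then, once.
Trained networks look in the newest picture that a camera, given by its name, has taken for a name from the list of things; names that differ only in an ending like _2 or _b are one class to them, and where a whole thing is asked for, a point or a joint stands for the part that bears it (a point fixed in the world has none). Each returns a list of dicts, best first, with "conf" (0 to 1); they miss things now and then, are a little off and sometimes report something else, mostly with a low value. They report only what shows in the picture. A call takes as long as a camera call. They do not tell look-alikes from the thing itself.
- imaging.cut_out(thing, camera): "mask" (480x640 bool, what is visible of it) and "centre" ([column, row] in pixels, amid what is visible of it).
The state is a dict: "t": time; "q": joint angles; "joint_vel": joint speeds; "joint_torque": joint torques, N m; "eef_pos": TCP position; "tool_rot": TCP orientation; "contact_force": force on the tool from outside, world axes, zero at the start; "torque": the same for the moment, N m; "gripper_width": opening from 0.0 (shut) to 1.0 (fully open); "grasp_force": force on a finger pad.
Only numpy, scipy, OpenCV 4.12 (cv2) and the standard library are available. Lean on these libraries where they do the work, as an engineer would, in place of code of your own. Each camera call takes 0.05 s, during which the arm holds its last target. There are 200 camera calls.

## Task

Take the two stacks of camera bits apart and set each piece down flat and the same way up, in its own holder: the square filter case in the square acrylic tray, the big lens cap in the wide round keeper, the small lens cap in the narrow round keeper, the battery in the rectangular cradle, and the L-bracket on its foot in the middle of the perforated steel plate. Let go of everything and leave it all lying still.

Things in the scene. Friction and masses are not known exactly. Their poses are not given: they have to be found in the camera images.
- filter_case: White closed plastic filter case, a square 60 x 60 x 20 mm high with a grey disc on its lid, always the bottom piece of a stack. Loose, 55 to 110 g. Origin: centre of its underside, z up. x and y along its sides.
- big_cap: Big black lens cap, a solid disc 60 mm across and 20 mm high with a thin bright ring on its top, always the bottom piece of a stack. Loose, 40 to 85 g. Origin: centre of its underside, z up.
- battery: Grey camera battery, 56 mm (its x) by 38 mm (its y) by 18 mm high, lying flat with four brass contacts at the +x end of its top. Lies on the filter case or on the big cap, and carries the L-bracket. Loose, 55 to 115 g. Origin: centre of its underside, z up.
- small_cap: Small black lens cap, a solid disc 44 mm across and 18 mm high with a thin bright ring on its top, lying on the filter case or on the big cap (on the one that the battery is not on). Loose, 25 to 60 g. Origin: centre of its underside, z up.
- bracket: Black aluminium L-bracket, 28 mm wide (its y). A flat foot plate 40 mm long (x) and 6 mm thick, and an upright flange 6 mm thick and 36 mm high in all at the -x end of the foot (x from -20 to -14 mm). Lies foot down on the battery. Its 28 mm width can be gripped across foot and flange together. Centre of mass 7 mm from the middle of the foot towards the flange. Loose, 35 to 70 g. Origin: centre of the foot's underside, z up along the flange.
- square_tray: Square frosted acrylic tray, 88 x 88 mm outside, 76 x 76 mm inside. Fixed to the desk; its floor lies 4 mm above the desk and a rim rises 3 mm above that floor (7 mm in all, wall 6 mm). Origin: centre of its underside, z up. x and y along its sides.
- wide_keeper: Wide round grey plastic cap keeper, a low dish 88 mm across outside, 76 mm inside. Fixed to the desk; its floor lies 4 mm above the desk and a rim rises 3 mm above that floor (7 mm in all, wall 6 mm). Origin: centre of its underside, z up.
- narrow_keeper: Narrow round grey plastic cap keeper, a low dish 72 mm across outside, 60 mm inside. Fixed to the desk; its floor lies 4 mm above the desk and a rim rises 3 mm above that floor (7 mm in all, wall 6 mm). Origin: centre of its underside, z up.
- cradle: Rectangular black battery cradle with four brass contacts in its floor, 84 mm (its x) by 66 mm (its y) outside, 72 x 54 mm inside. Either way round is good. Fixed to the desk; its floor lies 4 mm above the desk and a rim rises 3 mm above that floor (7 mm in all, wall 6 mm). Origin: centre of its underside, z up.
- steel_plate: Flat square steel plate full of dark holes, an offcut of pegboard, 84 x 84 x 4 mm, no rim, fixed to the desk. Origin: centre of its underside, z up. x and y along its sides.
Mind the look-alikes: they are no part of the job. Leave any orange or white look-alike of the battery alone.

How it is judged:
At the end, for the whole second after the job is handed in: Each piece at rest, same way up, level within 0.1 rad, on the floor of its own holder (underside 1 to 6.5 mm above the holder's underside), centred on it within 12 mm (filter case, both caps, battery) or 15 mm (bracket's foot) (horizontal distance between filter_case and square_tray below 0.012 m and z of filter_case in the frame of square_tray between 0.001 and 0.0065 m and angle between each of filter_case, big_cap, small_cap, battery, bracket's own z axis and vertical below 0.1 rad and linear speed of each of filter_case, big_cap, small_cap, battery, bracket below 0.02 m/s and angular speed of each of filter_case, big_cap, small_cap, battery, bracket below 0.2 rad/s and horizontal distance between big_cap and wide_keeper below 0.012 m and z of big_cap in the frame of wide_keeper between 0.001 and 0.0065 m and horizontal distance between small_cap and narrow_keeper below 0.012 m and z of small_cap in the frame of narrow_keeper between 0.001 and 0.0065 m and horizontal distance between battery and cradle below 0.012 m and z of battery in the frame of cradle between 0.001 and 0.0065 m and horizontal distance between bracket and steel_plate below 0.015 m and z of bracket in the frame of steel_plate between 0.001 and 0.0065 m); the robot touches nothing.
It also fails if it takes over 120 s, if anything falls off the work surface, if the arm or the gripper's body presses on something with over 40 N, if the wrist force passes 120 N, or if a joint passes its speed limit or range.

## Working session

There is one attempt and no reset: what is moved stays moved. The work goes in short steps, Python scripts to look and compute and a tool call to move; the robot and the scene stay as the last step left them, time stands still between calls to the robot, and variables do not carry over. Pictures are saved under pics/ and viewed, at most 14 in all, crops included, and the job is handed in when it is done.

Besides the shell and the picture viewer there is one more tool, called after "Request:" by a JSON object that holds its "op" and its "data". drive_tool: Moves the arm, as the interface text tells. Its arguments: {"type":"object","properties":{"series":{"type":"array"},"squeeze":{"type":"number"}},"required":["series"]}

```bash
mkdir -p pics; python3 - <<'E'
from station import readout, imaging
import cv2
o=readout.get_obs(); print({k:(v if not hasattr(v,'round') else v.round(3)) for k,v in o.items()} if 0 else o)
for c in("top","scene"):
    print(c,imaging.camera_model(c))
    cv2.imwrite(f"pics/{c}0.png",imaging.read_camera(c)[:,:,::-1])
E
```

```text
{'t': 0.0, 'q': array([ 1.15289797,  0.47780153,  0.02234771,  1.55643737, -0.0115049 ,
        1.10930595, -0.08311095]), 'joint_vel': array([ 1.49588375e-03,  2.09924204e-04, -4.57165496e-04,  4.65271725e-06,
       -7.70665242e-04, -8.26535977e-04, -1.37736030e-04]), 'joint_torque': array([ 1.58398270e-04, -5.96449256e+01,  1.60786998e+00, -2.81195623e+01,
        1.24274803e-02,  9.34364536e-03,  3.50195614e-05]), 'eef_pos': array([ 0.20558877, -0.64231281,  0.23033086]), 'tool_rot': array([-8.88169873e-04,  9.88026563e-01,  1.54281172e-01, -2.06968793e-04]), 'contact_force': array([-0.17976439,  0.04427283, -0.03924307]), 'torque': array([ 0.01405195,  0.05254272, -0.02304511]), 'grasp_force': 0.0, 'gripper_width': 1.0030282629275638}
top {'vfov': 54.18902329693132, 'cx': 315.27343942988506, 'cy': 240.80801525632268, 'distortion': array([-0.03021657,  0.        ,  0.        ,  0.        ,  0.        ]), 'xyz': array([ 0.37776036, -0.04424433,  0.98387465]), 'orientation': array([-0.0818324 ,  0.71841537, -0.68653662,  0.07648713])}
scene {'vfov': 47.46694759168245, 'cx': 306.4023681909118, 'cy': 241.615246085026, 'distortion': array([-0.10798562,  0.        ,  0.        ,  0.        ,  0.        ]), 'xyz': array([1.56867227, 0.23569937, 0.76959075]), 'orientation': array([-0.26995692,  0.53425852,  0.70892302, -0.37298692])}
```

View pics/top0.png

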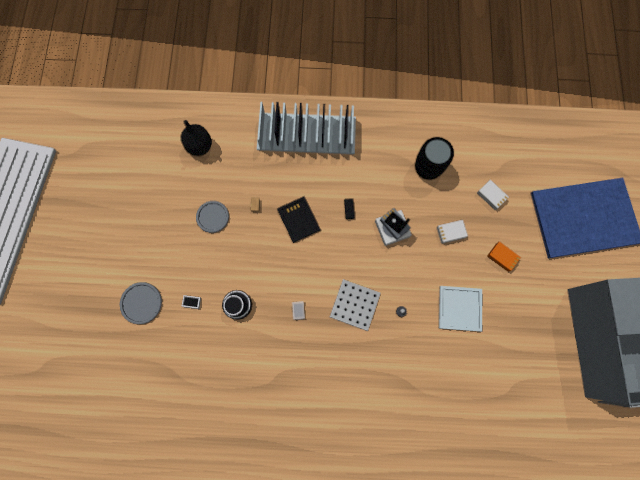

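View pics/scene0.png

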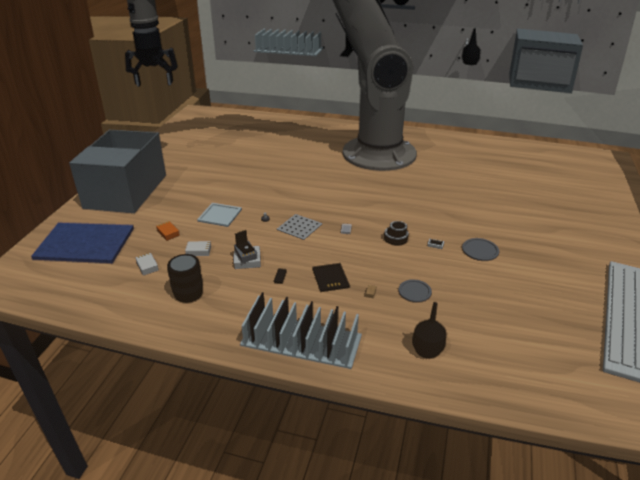

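The top view shows stack A (filter case, battery, bracket) at about (395,227) and stack B (big cap, small cap) at (237,305). The holders are the tray (461,309), wide keeper (141,303), narrow keeper (213,217), cradle (299,219) and plate (356,305).
Possible mix-ups for the battery: white blocks at (452,232) and (493,195), the orange block at (504,257), and the small dark bits at (349,209) and (191,302). The mug (434,158) and the brush (197,140) could pass for caps. By the description, the battery is the grey one under the bracket at (395,224), which I'll check in a close crop.

```bash
cat > h.py <<'E'
from station import readout, imaging
import cv2, numpy as np
from scipy.spatial.transform import Rotation as R
def cam(c):
    m=imaging.camera_model(c); f=240/np.tan(np.radians(m["vfov"]/2))
    return np.array([[f,0,m["cx"]],[0,f,m["cy"]],[0,0,1]]),m["distortion"],R.from_quat(m["orientation"],scalar_first=True).as_matrix(),m["xyz"]
def p2w(c,px,z):
    K,d,Rm,t=cam(c); u=cv2.undistortPoints(np.array(px,float).reshape(-1,1,2),K,d).reshape(-1,2)
    r=np.c_[u,np.ones(len(u))]@Rm.T
    return (t+r*((z-t[2])/r[:,2])[:,None])[:,:2]
def w2p(c,X):
    K,d,Rm,t=cam(c); return cv2.projectPoints(np.array(X,float).reshape(-1,3),cv2.Rodrigues(Rm.T)[0],-Rm.T@t,K,d)[0].reshape(-1,2)
def find(thing,c,z):
    r=imaging.cut_out(thing,c); out=[]
    for e in r[:3]:
        cs=cv2.findContours(e["mask"].astype(np.uint8),0,1)[0]
        if not cs: continue
        k=max(cs,key=cv2.contourArea).reshape(-1,2)
        w=p2w(c,k,z).astype(np.float32); rc=cv2.minAreaRect(w*1000)
        out.append((round(e["conf"],2),np.round(e["centre"]),np.round(rc[0],0)/1000,np.round(rc[1]),round(rc[2],1)))
    return out
E
python3 - <<'E'
from h import *
im=imaging.read_camera("top")
Z=dict(filter_case=.02,big_cap=.02,battery=.038,small_cap=.038,bracket=.05,square_tray=.007,wide_keeper=.007,narrow_keeper=.007,cradle=.007,steel_plate=.004)
for n,z in Z.items(): print(n,*find(n,"top",z),sep="\n  ")
s=imaging.read_camera("scene")
a=cv2.resize(im[195:255,360:440],(800,600),interpolation=cv2.INTER_CUBIC)
b=cv2.resize(s[220:280,210:290],(800,600),interpolation=cv2.INTER_CUBIC)
cv2.imwrite("pics/a1.png",a[:,:,::-1]);cv2.imwrite("pics/b1.png",b[:,:,::-1])
E
```

```text
filter_case
  (0.82, array([387., 234.]), array([ 0.635, -0.195]), array([62., 62.]), 21.2)
  (0.5, array([460., 307.]), array([ 0.47 , -0.333]), array([91., 90.]), 89.4)
big_cap
  (0.57, array([245., 302.]), array([0.458, 0.118]), array([59., 50.]), 10.4)
battery
  (0.84, array([495., 194.]), array([ 0.711, -0.404]), array([56., 44.]), 44.0)
  (0.79, array([392., 229.]), array([ 0.639, -0.196]), array([58., 40.]), 43.1)
  (0.77, array([452., 232.]), array([ 0.627, -0.316]), array([40., 57.]), 16.8)
small_cap
  (0.7, array([237., 306.]), array([0.453, 0.127]), array([42., 40.]), 4.5)
bracket
  (0.81, array([402., 224.]), array([ 0.642, -0.199]), array([39., 38.]), 50.9)
square_tray
  (0.67, array([462., 309.]), array([ 0.471, -0.337]), array([89., 89.]), 88.3)
wide_keeper
  (0.7, array([139., 305.]), array([0.452, 0.329]), array([88., 86.]), 6.7)
narrow_keeper
  (0.96, array([211., 212.]), array([0.646, 0.196]), array([68., 67.]), 5.0)
cradle
  (0.85, array([296., 218.]), array([0.648, 0.007]), array([87., 67.]), 29.1)
steel_plate
  (0.68, array([353., 299.]), array([ 0.47 , -0.121]), array([87., 86.]), 72.8)
```

View pics/a1.png

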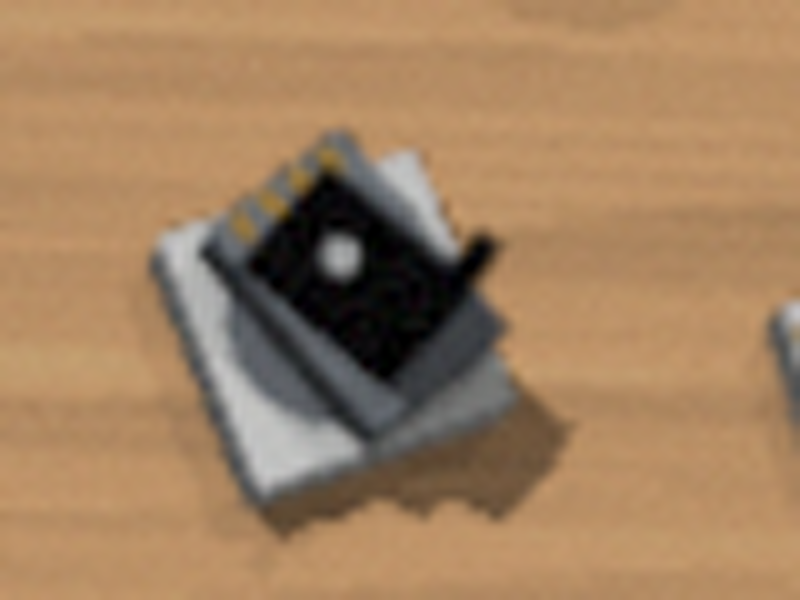

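View pics/b1.png

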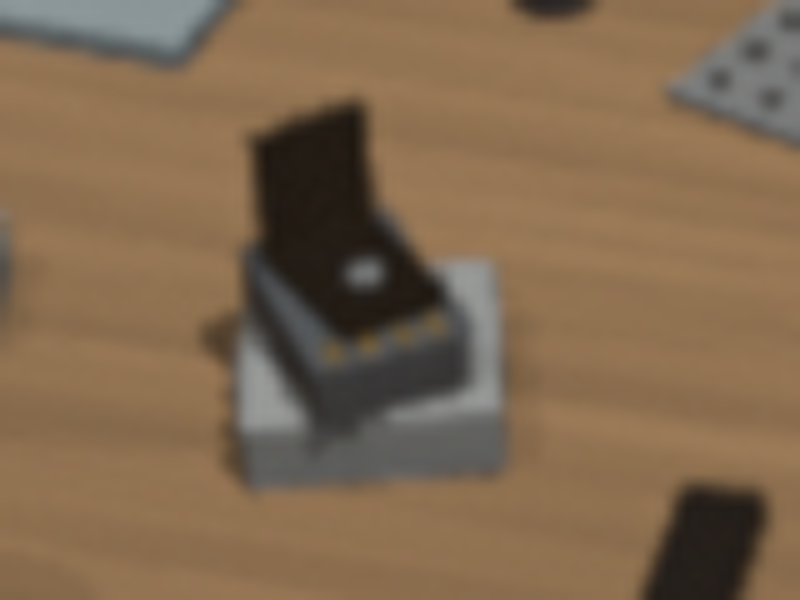

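The crops confirm the choice: the grey battery with contacts at the upper left lies on the white case at full-frame pixel (392,229). The bracket is foot-down on it, with its flange to the lower right at about (404,226). Next I fit the poses to the masks from both cameras.

```bash
cat > fit.py <<'E'
from h import *
from scipy.optimize import minimize
S=6
def box(x0,x1,y0,y1,z0,z1): return np.array([[x,y,z] for x in(x0,x1) for y in(y0,y1) for z in(z0,z1)])
def disc(r,h): a=np.linspace(0,2*np.pi,48,endpoint=False); return np.r_[np.c_[r*np.cos(a),r*np.sin(a),0*a],np.c_[r*np.cos(a),r*np.sin(a),0*a+h]]
SH=dict(bracket=[box(-.02,.02,-.014,.014,0,.006),box(-.02,-.014,-.014,.014,0,.036)],battery=[box(-.028,.028,-.019,.019,0,.018)],
 filter_case=[box(-.03,.03,-.03,.03,0,.02)],big_cap=[disc(.03,.02)],small_cap=[disc(.022,.018)],square_tray=[box(-.044,.044,-.044,.044,0,.007)],
 wide_keeper=[disc(.044,.007)],narrow_keeper=[disc(.036,.007)],cradle=[box(-.042,.042,-.033,.033,0,.007)],steel_plate=[box(-.042,.042,-.042,.042,0,.004)])
def rend(c,n,p,z):
    x,y,a=p; im=np.zeros((480,640),np.uint8)
    Rz=R.from_euler("z",a).as_matrix()
    for b in SH[n]:
        q=w2p(c,b@Rz.T+[x,y,z]); h=cv2.convexHull((q*16).round().astype(np.int32)); cv2.fillConvexPoly(im,h,1,cv2.LINE_8,4)
    return im>0
def fit(n,p0,z,occ=(),cams=("top","scene")):
    M={}
    for c in cams:
        for e in imaging.cut_out(n,c):
            exp=w2p(c,[[p0[0],p0[1],z+.01]])[0]
            if np.hypot(*(np.array(e["centre"])-exp))<18: M[c]=e["mask"];break
    def cost(p):
        s=0
        for c,m in M.items():
            r=rend(c,n,p,z)
            for o in occ: r&=~rend(c,*o)
            s+=1-(r&m).sum()/(r|m).sum()
        return s
    best=None
    for da in((0,.15,-.15) if len(SH[n][0])==8 else (0,)):
        s0=np.array([p0]*4)+[[0,0,da],[.006,0,da],[0,.006,da],[0,0,da+.2]]
        r=minimize(cost,p0,method="Nelder-Mead",options=dict(initial_simplex=s0,xatol=1e-4,fatol=1e-4,maxiter=150))
        if best is None or r.fun<best.fun: best=r
    print(n,best.x.round(4),"deg",np.degrees(best.x[2]).round(1),"cost",round(best.fun,3),list(M)); return best.x
E
python3 - <<'E'
from fit import *
imaging.read_camera("top");imaging.read_camera("scene")
d=np.radians
# image up = +x world, image left = +y
b=fit("bracket",(.64,-.198,d(45)),.038); ob=("bracket",b,.038)
t=fit("battery",(.639,-.196,d(43)),.02,[ob]); ot=("battery",t,.02)
fit("filter_case",(.635,-.195,d(21)),0,[ob,ot])
s=fit("small_cap",(.453,.127,0),.02)
fit("big_cap",(.453,.127,0),0,[("small_cap",s,.02)])
fit("square_tray",(.471,-.337,d(-1)),0)
fit("wide_keeper",(.452,.329,0),0)
fit("narrow_keeper",(.646,.196,0),0)
fit("cradle",(.648,.007,d(29)),0)
fit("steel_plate",(.47,-.121,d(-17)),0)
E
```

```text
bracket [ 0.6409 -0.1975  0.9275] deg 53.1 cost 0.094 ['top']
battery [ 0.6385 -0.198   0.721 ] deg 41.3 cost 0.701 ['top', 'scene']
filter_case [ 0.6377 -0.1968  0.384 ] deg 22.0 cost 0.675 ['top', 'scene']
small_cap [ 0.453   0.1277 -0.0064] deg -0.4 cost 0.307 ['top', 'scene']
big_cap [ 0.4575  0.1236 -0.0136] deg -0.8 cost 0.527 ['top', 'scene']
square_tray [ 0.4703 -0.3406 -0.0898] deg -5.1 cost 0.169 ['top', 'scene']
wide_keeper [0.4505 0.3274 0.2551] deg 14.6 cost 0.22 ['top', 'scene']
narrow_keeper [0.647  0.1942 0.1335] deg 7.7 cost 0.177 ['top', 'scene']
cradle [0.6474 0.0076 0.484 ] deg 27.7 cost 0.114 ['top', 'scene']
steel_plate [ 0.4691 -0.1219 -0.3   ] deg -17.2 cost 0.186 ['top', 'scene']
```

```bash
cat > ov.py <<'E'
from fit import *
def ov(items,crops,name,k=8,size=(400,300)):
    tiles=[]
    for c,x,y in crops:
        im=imaging.read_camera(c)[:,:,::-1]; w,h=size[0]//k,size[1]//k
        t=cv2.resize(np.ascontiguousarray(im[y-h//2:y-h//2+h,x-w//2:x-w//2+w]),(w*k,h*k),interpolation=cv2.INTER_CUBIC)
        for i,(n,p,z) in enumerate(items):
            Rz=R.from_euler("z",p[2]).as_matrix()
            for b in SH[n]:
                q=w2p(c,b@Rz.T+[p[0],p[1],z]); q=(q-[x-w//2-.5,y-h//2-.5])*k
                cv2.polylines(t,[cv2.convexHull(q.round().astype(np.int32))],True,[(0,0,255),(0,255,0),(255,0,0)][i%3],1)
        tiles.append(cv2.resize(t,size))
    cv2.imwrite(name,np.vstack([np.hstack(tiles[i:i+2]) for i in range(0,len(tiles),2)]))
E
python3 - <<'E'
from ov import *
ov([("bracket",(.6409,-.1975,.8),.038),("battery",(.6385,-.198,.75),.02),("filter_case",(.6377,-.1968,.384),0),
 ("small_cap",(.453,.1277,0),.02),("big_cap",(.4545,.126,0),0)],[("top",397,225),("scene",247,250),("top",237,305),("scene",397,233)],"pics/o1.png",6)
E
```

```text
(no output)
```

View pics/o1.png

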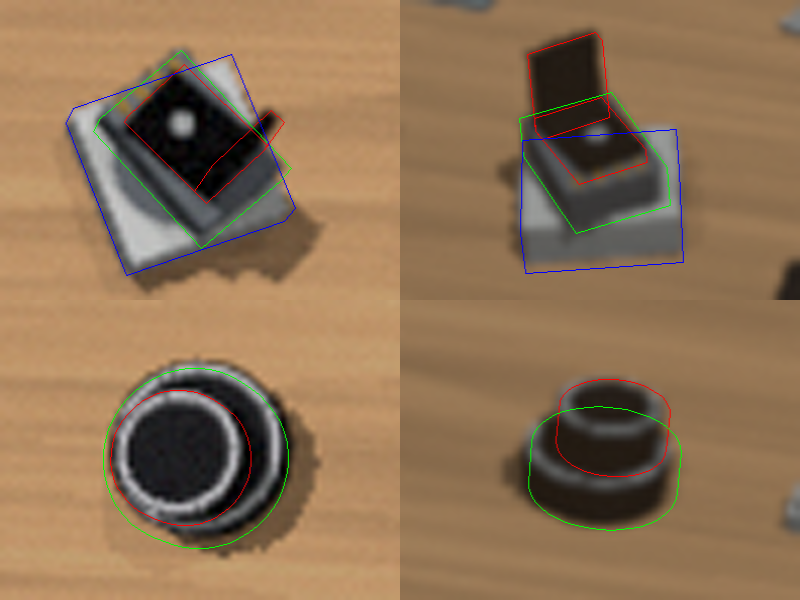

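```bash
python3 - <<'E'
from h import *
def line(n,a,b,z,c="top",o=(360,195)):
    w=p2w(c,np.array([a,b])/10+np.array(o)-.45,z); d=w[0]-w[1]; print(n,w.round(4).tolist(),"len",np.hypot(*d).round(4),"deg",np.degrees(np.arctan2(d[1],d[0])).round(1))
line("brk side L",(248,262),(385,385),.044)
line("brk side R",(325,175),(465,280),.044)
line("brk end",(248,262),(325,175),.044)
line("bat side",(205,250),(370,440),.038)
line("bat end",(205,250),(340,130),.038)
line("bat back",(405,405),(505,325),.038)
line("case side",(155,250),(260,500),.02)
line("case top",(155,250),(410,155),.02)
line("case bot",(260,500),(520,385),.02)
S=("scene",(210,220))
line("s brk flange top",(253,140),(362,102),.074,*S)
line("s bat end",(318,375),(465,325),.038,*S)
line("s bat side",(318,375),(245,255),.038,*S)
line("s case front",(240,435),(503,408),.02,*S)
for c in("top","scene"):
    im=imaging.read_camera(c)
    for n,z in(("small_cap",.038),("big_cap",.02)):
        m=imaging.cut_out(n,c)[0]["mask"]; m=cv2.dilate(m.astype(np.uint8),np.ones((5,5)))
        g=im.max(2).astype(float); sat=im.max(2).astype(int)-im.min(2)
        p=np.argwhere((m>0)&(g>90)&(sat<25))[:,::-1]
        w=p2w(c,p,z)
        A=np.c_[2*w,np.ones(len(w))]; s=np.linalg.lstsq(A,(w**2).sum(1),rcond=None)[0]
        print(c,n,len(p),s[:2].round(4),"r",np.sqrt(s[2]+s[:2]@s[:2]).round(4))
E
```

```text
brk side L [[0.6412, -0.1735], [0.6161, -0.2021]] len 0.038 deg 48.8
brk side R [[0.6607, -0.1893], [0.6393, -0.2185]] len 0.0362 deg 53.9
brk end [[0.6412, -0.1735], [0.6607, -0.1893]] len 0.0251 deg 141.0
bat side [[0.645, -0.1653], [0.6058, -0.2]] len 0.0524 deg 41.5
bat end [[0.645, -0.1653], [0.6725, -0.1933]] len 0.0392 deg 134.4
bat back [[0.6136, -0.2072], [0.6317, -0.228]] len 0.0275 deg 131.1
case side [[0.6496, -0.1569], [0.5961, -0.1799]] len 0.0583 deg 23.3
case top [[0.6496, -0.1569], [0.6732, -0.2111]] len 0.0591 deg 113.5
case bot [[0.5961, -0.1799], [0.6235, -0.2347]] len 0.0612 deg 116.6
s brk flange top [[0.6373, -0.2206], [0.6163, -0.2023]] len 0.0278 deg -41.2
s bat end [[0.6724, -0.1937], [0.6458, -0.1684]] len 0.0367 deg -43.5
s bat side [[0.6724, -0.1937], [0.6336, -0.2277]] len 0.0516 deg 41.2
s case front [[0.6763, -0.2129], [0.6509, -0.1586]] len 0.0599 deg -64.9
top small_cap 158 [0.4537 0.1268] r 0.0205
top big_cap 146 [0.4584 0.1236] r 0.0237
scene small_cap 259 [ 0.6688 -0.1806] r 0.0318
scene big_cap 17 [0.4519 0.1225] r 0.0275
```

```bash
cat > go.py <<'E'
import sys; from h import *
x,y,z,a=map(float,sys.argv[1:5]); o=readout.get_obs(); Rt=R.from_quat(o["tool_rot"],scalar_first=True).as_matrix()
yaw=np.degrees(np.arctan2(Rt[1,0],Rt[0,0])); da=(a-yaw+90)%180-90
Rn=R.from_euler("z",da,degrees=True).as_matrix()@Rt; d=np.array([x,y,z])-o["eef_pos"]
print("t",round(o["t"],2),"pos",o["eef_pos"].round(4),"yaw",yaw.round(1),"turn",round(-da,1),"then shift cm",(Rn.T@d*100).round(2),"| no-turn",(Rt.T@d*100).round(2),"w",round(float(o["gripper_width"]),3),"grip",round(float(o["grasp_force"]),1),"F",o["contact_force"].round(1))
E
python3 go.py .635 -.2045 .12 51
```

```text
t 2.3 pos [ 0.2058 -0.6429  0.2313] yaw 17.7 turn -33.3 then shift cm [61.08  5.77 11.13] | no-turn [ 54.24 -28.66  11.13] w 1.0 grip 0.0 F [-0.3  1.1 -0.5]
```

Request:
{"op": "drive_tool", "data": {"series": [[0,0,0,-8.3,-1],[0,0,0,-8.3,-1],[0,0,0,-8.3,-1],[0,0,0,-8.3,-1],[3,0.4,0,0,-1],[4.5,0.4,0,0,-1],[4.5,0.4,0,0,-1],[4.5,0.4,0,0,-1]]}}

```text
t: 3.1
eef_pos: [0.3231, -0.5236, 0.2314]
tool_rot: [0.0, 0.903, 0.43, 0.0]
contact_force: [0.6, -0.0, 0.3]
gripper_width: 0.996
grasp_force: 0.0
```

Request:
{"op": "drive_tool", "data": {"series": [[4.5,0.4,0,0,-1],[4.5,0.4,0,0,-1],[4.5,0.4,0,0,-1],[4.5,0.4,0,0,-1],[4.5,0.4,0,0,-1],[4.5,0.4,0,0,-1],[4.5,0.4,0,0,-1],[0,0,0,0,-1]]}}

```text
t: 3.9
eef_pos: [0.5477, -0.2901, 0.2316]
tool_rot: [-0.001, 0.9, 0.435, 0.002]
contact_force: [-0.1, 0.3, 0.3]
gripper_width: 1.001
grasp_force: 0.0
```

```bash
python3 go.py .635 -.2045 .12 51
```

```text
t 3.9 pos [ 0.5477 -0.2901  0.2316] yaw 51.6 turn 0.6 then shift cm [12.09  1.39 11.22] | no-turn [12.07  1.52 11.22] w 1.001 grip 0.0 F [-0.1  0.3  0.3]
```

Request:
{"op": "drive_tool", "data": {"series": [[4,0.5,3,0,-1],[4,0.5,3,0,-1],[4.1,0.4,3,0,-1],[0,0,2.2,0,-1],[0,0,0,0,-1]]}}

```text
t: 4.4
eef_pos: [0.6268, -0.2116, 0.1164]
tool_rot: [-0.002, 0.902, 0.431, -0.002]
contact_force: [-1.6, -1.0, 0.0]
gripper_width: 0.999
grasp_force: 0.0
```

```bash
python3 go.py .635 -.2045 .041 51
```

```text
t 4.4 pos [ 0.6268 -0.2116  0.1164] yaw 51.1 turn 0.1 then shift cm [1.08 0.24 7.54] | no-turn [1.08 0.24 7.54] w 0.999 grip 0.0 F [-1.6 -1.   0. ]
```

Request:
{"op": "drive_tool", "data": {"series": [[0,0,0,0,-1],[0,0,0,0,-1]]}}

```text
t: 4.6
eef_pos: [0.6289, -0.2155, 0.1219]
tool_rot: [0.001, 0.903, 0.429, 0.001]
contact_force: [-0.4, 0.2, 0.3]
gripper_width: 1.006
grasp_force: 0.0
```

```bash
python3 go.py .635 -.2045 .041 51
```

```text
t 4.6 pos [ 0.6289 -0.2155  0.1219] yaw 50.8 turn -0.2 then shift cm [ 1.24 -0.24  8.09] | no-turn [ 1.24 -0.24  8.09] w 1.006 grip 0.0 F [-0.4  0.2  0.3]
```

Request:
{"op": "drive_tool", "data": {"series": [[1.0,0,2,0,-1],[0,0,2,0,-1],[0,0,0,0,-1],[0,0,0,0,-1],[0,0,0,0,-1]]}}

```text
t: 5.1
eef_pos: [0.6358, -0.2068, 0.0821]
tool_rot: [0.001, 0.903, 0.43, 0.001]
contact_force: [-0.3, 1.1, 0.3]
gripper_width: 1.0
grasp_force: 0.0
```

```bash
for i in 1 2 3 4; do python3 - <<'E'
from station import imaging;imaging.read_camera("top")
E
python3 go.py .635 -.2045 .041 51;done
```

```text
t 5.15 pos [ 0.6358 -0.2067  0.082 ] yaw 50.9 turn -0.1 then shift cm [ 0.12 -0.21  4.1 ] | no-turn [ 0.12 -0.21  4.1 ] w 1.002 grip 0.0 F [ 0.   0.1 -0.5]
t 5.2 pos [ 0.6357 -0.2065  0.0818] yaw 50.9 turn -0.1 then shift cm [ 0.11 -0.19  4.08] | no-turn [ 0.1  -0.19  4.08] w 1.002 grip 0.0 F [-0.5  0.3 -0.6]
t 5.25 pos [ 0.6356 -0.2062  0.0815] yaw 50.9 turn -0.1 then shift cm [ 0.1  -0.16  4.05] | no-turn [ 0.1  -0.16  4.05] w 1.002 grip 0.0 F [0.3 0.2 0.5]
t 5.3 pos [ 0.6354 -0.2061  0.0812] yaw 50.9 turn -0.1 then shift cm [ 0.1  -0.14  4.02] | no-turn [ 0.1  -0.14  4.02] w 1.003 grip 0.0 F [-0.4  0.2 -0.3]
```

Request:
{"op": "drive_tool", "data": {"series": [[0.1,0,2,0,-1],[0,0,1.5,0,-1],[0,0,0.5,0,-1],[0,0,0,0,-1],[0,0,0,0,-1],[0,0,0,0,1],[0,0,0,0,1],[0,0,0,0,1]], "squeeze": 40}}

```text
t: 6.1
eef_pos: [0.6359, -0.2051, 0.0407]
tool_rot: [0.0, 0.903, 0.43, 0.0]
contact_force: [-0.3, -0.6, 0.6]
gripper_width: 0.514
grasp_force: 0.0
```

Request:
{"op": "drive_tool", "data": {"series": [[0,0,0,0,1],[0,0,0,0,1],[0,0,0,0,1],[0,0,0,0,1]]}}

```text
t: 6.5
eef_pos: [0.6358, -0.2051, 0.0406]
tool_rot: [0.0, 0.903, 0.43, 0.0]
contact_force: [-0.1, 0.3, 4.1]
gripper_width: 0.319
grasp_force: 39.7
```

Request:
{"op": "drive_tool", "data": {"series": [[0,0,-0.5,0,1],[0,0,-1.5,0,1],[0,0,-2.5,0,1],[0,0,-2.5,0,1],[0,0,0,0,1],[0,0,0,0,1]]}}

```text
t: 7.1
eef_pos: [0.636, -0.2051, 0.1113]
tool_rot: [0.001, 0.903, 0.43, 0.001]
contact_force: [-1.1, -0.7, -0.9]
gripper_width: 0.321
grasp_force: 39.4
```

```bash
python3 go.py .463 -.129 .10 51; python3 - <<'E'
from h import *
a=imaging.read_camera("top")[190:265,350:450]; b=imaging.read_camera("scene")[200:275,200:300]
cv2.imwrite("pics/c1.png",cv2.resize(np.vstack([a,b]),(600,900)[0:2] if 0 else (400,600),interpolation=cv2.INTER_CUBIC)[:,:,::-1])
E
```

```text
t 7.1 pos [ 0.636  -0.2051  0.1113] yaw 51.0 turn -0.0 then shift cm [ -4.97 -18.23   1.1 ] | no-turn [ -4.99 -18.23   1.1 ] w 0.321 grip 39.4 F [-1.1 -0.7 -0.9]
```

View pics/c1.png

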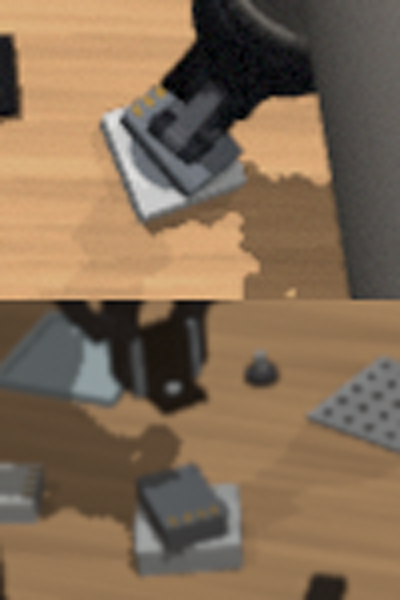

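The bracket is gripped and clear of the stack. The battery still lies on the case at about (165,140) in the upper crop.

Request:
{"op": "drive_tool", "data": {"series": [[-0.7,-2.6,0,0,1],[-0.9,-3.2,0,0,1],[-0.9,-3.2,0,0,1],[-0.9,-3.2,0,0,1],[-0.9,-3.2,0,0,1],[-0.7,-2.8,0,0,1],[0,0,3,0,1],[0,0,3,0,1]]}}

```text
t: 8.0
eef_pos: [0.4622, -0.129, 0.0498]
tool_rot: [0.0, 0.903, 0.43, 0.0]
contact_force: [-0.4, -1.0, -1.5]
gripper_width: 0.317
grasp_force: 39.6
```

Request:
{"op": "drive_tool", "data": {"series": [[0,0,2,0,1],[0,0,1,0,1],[0,0,0,0,1],[0,0,0,0,1],[0,0,0,0,1],[0,0,0,0,1]]}}

```text
t: 8.6
eef_pos: [0.4634, -0.1293, 0.021]
tool_rot: [0.001, 0.903, 0.43, 0.001]
contact_force: [1.0, 0.7, -1.7]
gripper_width: 0.321
grasp_force: 39.6
```

```bash
python3 go.py .463 -.129 .0075 51
```

```text
t 8.6 pos [ 0.4634 -0.1293  0.021 ] yaw 50.9 turn -0.1 then shift cm [-0.   -0.06  1.35] | no-turn [-0.   -0.06  1.35] w 0.321 grip 39.6 F [ 1.   0.7 -1.7]
```

Request:
{"op": "drive_tool", "data": {"series": [[0,0,0.7,0,1],[0,0,0.4,0,1],[0,0,0.25,0,1],[0,0,0.1,0,1],[0,0,0,0,1],[0,0,0,0,1]]}}

```text
t: 9.2
eef_pos: [0.4625, -0.1292, 0.0064]
tool_rot: [0.0, 0.903, 0.43, -0.0]
contact_force: [-4.8, 1.2, 15.0]
gripper_width: 0.317
grasp_force: 41.3
```

Request:
{"op": "drive_tool", "data": {"series": [[0,0,0,0,0.2],[0,0,0,0,0],[0,0,0,0,-0.5],[0,0,0,0,-1],[0,0,0,0,-1],[0,0,0,0,-1],[0,0,-1,0,-1],[0,0,-2,0,-1]]}}

```text
t: 10.0
eef_pos: [0.4617, -0.1289, 0.0354]
tool_rot: [-0.001, 0.903, 0.43, -0.001]
contact_force: [-0.3, 0.0, -0.4]
gripper_width: 1.0
grasp_force: 0.0
```

Request:
{"op": "drive_tool", "data": {"series": [[0,0,-3,0,-1],[0,0,-3,0,-1],[0,0,-2,0,-1],[0,0,0,0,-1],[0,0,0,0,-1]]}}

```text
t: 10.5
eef_pos: [0.4628, -0.1293, 0.1162]
tool_rot: [0.0, 0.903, 0.43, 0.0]
contact_force: [-0.0, 0.1, -0.5]
gripper_width: 1.001
grasp_force: 0.0
```

```bash
python3 go.py .638 -.198 .10 42
```

```text
t 10.5 pos [ 0.4628 -0.1293  0.1162] yaw 50.9 turn 8.9 then shift cm [ 8.42 16.83  1.64] | no-turn [ 5.71 17.93  1.64] w 1.001 grip 0.0 F [-0.   0.1 -0.5]
```

```bash
python3 - <<'E'
from fit import *
imaging.read_camera("top");imaging.read_camera("scene")
d=np.radians
for c in (["top"],["scene"]):
    t=fit("battery",(.638,-.198,d(42)),.02,cams=c)
fit("bracket",(.469,-.122,d(51)),.004,cams=["scene"])
fit("bracket",(.469,-.122,d(51)),.004,cams=["top"])
fit("filter_case",(.637,-.197,d(24)),0,[("battery",t,.02)],cams=["top"])
E
```

```text
battery [ 0.6403 -0.1973  0.7297] deg 41.8 cost 0.103 ['top']
battery [ 0.6371 -0.2     0.6415] deg 36.8 cost 0.076 ['scene']
bracket [ 0.465  -0.1222  1.0227] deg 58.6 cost 0.105 ['scene']
bracket [ 0.469  -0.122   0.8901] deg 51.0 cost 0.0 []
filter_case [ 0.6369 -0.1968  0.4321] deg 24.8 cost 0.468 ['top']
```

Request:
{"op": "drive_tool", "data": {"series": [[0,0,0,4.4,-1],[0,0,0,4.5,-1],[1.4,2.8,0,0,-1],[1.4,2.8,0,0,-1],[1.4,2.8,0,0,-1],[1.4,2.8,0,0,-1],[1.4,2.8,0,0,-1],[1.4,2.8,0,0,-1]]}}

```text
t: 11.65
eef_pos: [0.6385, -0.198, 0.1149]
tool_rot: [-0.0, 0.933, 0.359, -0.0]
contact_force: [0.8, 0.5, 0.4]
gripper_width: 0.996
grasp_force: 0.0
```

Request:
{"op": "drive_tool", "data": {"series": [[0,0,2,0,-1],[0,0,2,0,-1],[0,0,1,0,-1],[0,0,0,0,-1],[0,0,0,0,-1],[0,0,0,0,-1],[0,0,0,0,-1]]}}

```text
t: 12.35
eef_pos: [0.6383, -0.1978, 0.0669]
tool_rot: [0.001, 0.933, 0.359, 0.001]
contact_force: [0.0, 0.2, -0.5]
gripper_width: 1.0
grasp_force: 0.0
```

```bash
python3 go.py .638 -.1985 .027 42
```

```text
t 12.35 pos [ 0.6383 -0.1978  0.0669] yaw 42.0 turn 0.0 then shift cm [-0.07  0.02  3.99] | no-turn [-0.07  0.02  3.99] w 1.0 grip 0.0 F [ 0.   0.2 -0.5]
```

Request:
{"op": "drive_tool", "data": {"series": [[0,0,2,0,-1],[0,0,1.4,0,-1],[0,0,0.5,0,-1],[0,0,0,0,-1],[0,0,0,0,1],[0,0,0,0,1],[0,0,0,0,1],[0,0,0,0,1]]}}

```text
t: 13.15
eef_pos: [0.6383, -0.1979, 0.0276]
tool_rot: [0.0, 0.933, 0.359, 0.001]
contact_force: [-0.3, -0.4, -0.8]
gripper_width: 0.432
grasp_force: 40.8
```

Request:
{"op": "drive_tool", "data": {"series": [[0,0,0,0,1],[0,0,0,0,1],[0,0,0,0,1],[0,0,-0.5,0,1],[0,0,-1.5,0,1],[0,0,-2,0,1],[0,0,-2,0,1],[0,0,0,0,1]]}}

```text
t: 13.95
eef_pos: [0.6398, -0.1981, 0.0905]
tool_rot: [0.002, 0.933, 0.359, 0.002]
contact_force: [0.3, 0.2, -0.6]
gripper_width: 0.431
grasp_force: 40.9
```

```bash
python3 go.py .6474 .0076 .08 28
```

```text
t 13.95 pos [ 0.6398 -0.1981  0.0905] yaw 42.0 turn 14.0 then shift cm [ 10.33 -17.81   1.  ] | no-turn [ 14.34 -14.77   1.03] w 0.431 grip 40.9 F [ 0.3  0.2 -0.6]
```

Request:
{"op": "drive_tool", "data": {"series": [[0,0,0,7,1],[0,0,0,7,1],[1.7,-2.9,0,0,1],[1.7,-3,0,0,1],[1.7,-3,0,0,1],[1.7,-3,0,0,1],[1.7,-3,0,0,1],[1.8,-2.9,0,0,1]]}}

```text
t: 14.75
eef_pos: [0.6441, 0.0093, 0.0863]
tool_rot: [-0.0, 0.97, 0.242, -0.001]
contact_force: [0.5, -0.4, 0.0]
gripper_width: 0.428
grasp_force: 40.9
```

Request:
{"op": "drive_tool", "data": {"series": [[0,0,2,0,1],[0,0,2,0,1],[0,0,1.5,0,1],[0,0,0,0,1],[0,0,0,0,1],[0,0,0,0,1],[0,0,0,0,1]]}}

```text
t: 15.45
eef_pos: [0.6456, 0.0077, 0.0327]
tool_rot: [0.0, 0.97, 0.242, 0.001]
contact_force: [-0.8, 0.1, -0.9]
gripper_width: 0.428
grasp_force: 40.9
```

```bash
python3 go.py .6474 .0076 .0125 28
```

```text
t 15.45 pos [0.6456 0.0077 0.0327] yaw 28.0 turn 0.0 then shift cm [0.15 0.09 2.02] | no-turn [0.15 0.09 2.02] w 0.428 grip 40.9 F [-0.8  0.1 -0.9]
```

Request:
{"op": "drive_tool", "data": {"series": [[0.1,0.1,1,0,1],[0,0,0.6,0,1],[0,0,0.3,0,1],[0,0,0.1,0,1],[0,0,0,0,1],[0,0,0,0,1],[0,0,0,0,1]]}}

```text
t: 16.15
eef_pos: [0.646, 0.0074, 0.0116]
tool_rot: [-0.0, 0.97, 0.242, -0.0]
contact_force: [-0.8, -0.3, -0.3]
gripper_width: 0.429
grasp_force: 41.1
```

Request:
{"op": "drive_tool", "data": {"series": [[0,0,0,0,0],[0,0,0,0,-0.2],[0,0,0,0,-0.6],[0,0,0,0,-1],[0,0,0,0,-1],[0,0,0,0,-1],[0,0,-1,0,-1],[0,0,-2,0,-1]]}}

```text
t: 16.95
eef_pos: [0.645, 0.0074, 0.041]
tool_rot: [-0.0, 0.97, 0.242, -0.001]
contact_force: [0.6, -0.2, -0.4]
gripper_width: 1.0
grasp_force: 0.0
```

Request:
{"op": "drive_tool", "data": {"series": [[0,0,-3,0,-1],[0,0,-2,0,-1],[0,0,0,0,-1],[0,0,0,0,-1]]}}

```text
t: 17.35
eef_pos: [0.6465, 0.0075, 0.0925]
tool_rot: [0.0, 0.97, 0.242, 0.001]
contact_force: [-0.6, -0.1, -0.8]
gripper_width: 1.0
grasp_force: 0.0
```

```bash
python3 - <<'E'
from fit import *
imaging.read_camera("top");imaging.read_camera("scene")
d=np.radians
for c in (["top"],["scene"]):
    fit("battery",(.6474,.0076,d(28)),.004,cams=c)
    fit("filter_case",(.637,-.197,d(24)),0,cams=c)
    fit("bracket",(.469,-.122,d(51)),.004,cams=c)
E
python3 go.py .637 -.197 .06 24
```

```text
battery [0.6474 0.0076 0.4887] deg 28.0 cost 0.0 []
filter_case [ 0.637  -0.197   0.4189] deg 24.0 cost 0.0 []
bracket [ 0.469  -0.122   0.8901] deg 51.0 cost 0.0 []
battery [0.6474 0.0096 0.4069] deg 23.3 cost 0.2 ['scene']
filter_case [ 0.6333 -0.1994  0.4051] deg 23.2 cost 0.077 ['scene']
bracket [ 0.4685 -0.1249  1.2897] deg 73.9 cost 0.502 ['scene']
t 17.75 pos [0.6459 0.0075 0.091 ] yaw 28.1 turn 4.1 then shift cm [-9.12 18.32  3.11] | no-turn [-10.4   17.63   3.11] w 0.999 grip 0.0 F [ 0.3 -0.5  0.5]
```

Request:
{"op": "drive_tool", "data": {"series": [[0,0,0,4.1,-1],[-1.2,2.6,0,0,-1],[-1.6,3.2,0,0,-1],[-1.6,3.2,0,0,-1],[-1.6,3.2,0,0,-1],[-1.6,3.2,0,0,-1],[-1.5,2.9,0,0,-1],[0,0,2,0,-1]]}}

```text
t: 18.55
eef_pos: [0.638, -0.2053, 0.0738]
tool_rot: [0.003, 0.979, 0.203, 0.002]
contact_force: [1.1, 0.2, 0.2]
gripper_width: 1.001
grasp_force: 0.0
```

Request:
{"op": "drive_tool", "data": {"series": [[0,0,1.5,0,-1],[0,0,0,0,-1],[0,0,0,0,-1],[0,0,0,0,-1],[0,0,0,0,-1]]}}

```text
t: 19.05
eef_pos: [0.6381, -0.196, 0.0575]
tool_rot: [0.0, 0.978, 0.208, 0.001]
contact_force: [0.1, -0.4, -0.3]
gripper_width: 1.0
grasp_force: 0.0
```

```bash
python3 go.py .636 -.198 .008 24
```

```text
t 19.05 pos [ 0.6381 -0.196   0.0575] yaw 24.0 turn 0.0 then shift cm [-0.28  0.09  4.95] | no-turn [-0.28  0.09  4.95] w 1.0 grip 0.0 F [ 0.1 -0.4 -0.3]
```

Request:
{"op": "drive_tool", "data": {"series": [[-0.2,0.1,2,0,-1],[0,0,1.8,0,-1],[0,0,1,0,-1],[0,0,0,0,-1],[0,0,0,0,-1],[0,0,0,0,1],[0,0,0,0,1],[0,0,0,0,1]]}}

```text
t: 19.85
eef_pos: [0.6366, -0.1986, 0.0098]
tool_rot: [0.0, 0.978, 0.207, 0.001]
contact_force: [-0.8, -0.3, 4.8]
gripper_width: 0.686
grasp_force: 43.3
```

Request:
{"op": "drive_tool", "data": {"series": [[0,0,0,0,1],[0,0,0,0,1],[0,0,-0.5,0,1],[0,0,-1.5,0,1],[0,0,-2,0,1],[0,0,-2,0,1],[0,0,0,0,1],[0,0,0,0,1]]}}

```text
t: 20.65
eef_pos: [0.6361, -0.1986, 0.0695]
tool_rot: [0.0, 0.978, 0.207, 0.001]
contact_force: [-0.5, -0.4, -1.6]
gripper_width: 0.688
grasp_force: 43.0
```

```bash
python3 go.py .4705 -.3385 .06 -3
```

```text
t 20.65 pos [ 0.6361 -0.1986  0.0695] yaw 23.9 turn 26.9 then shift cm [-15.81  14.84   0.95] | no-turn [-20.82   6.06   0.93] w 0.688 grip 43.0 F [-0.5 -0.4 -1.6]
```

Request:
{"op": "drive_tool", "data": {"series": [[0,0,0,8,1],[0,0,0,8,1],[0,0,0,8,1],[0,0,0,2.9,1],[-3,2.8,0,0,1],[-3.2,3,0,0,1],[-3.2,3,0,0,1],[-3.2,3,0,0,1]]}}

```text
t: 21.45
eef_pos: [0.5018, -0.3103, 0.0676]
tool_rot: [-0.0, 1.0, -0.026, -0.001]
contact_force: [-0.1, -2.2, -1.3]
gripper_width: 0.684
grasp_force: 43.0
```

Request:
{"op": "drive_tool", "data": {"series": [[-3.2,3,0,0,1],[0,0,2,0,1],[0,0,1.4,0,1],[0,0,0,0,1],[0,0,0,0,1],[0,0,0,0,1],[0,0,0,0,1]]}}

```text
t: 22.15
eef_pos: [0.4715, -0.3377, 0.0352]
tool_rot: [0.0, 1.0, -0.025, 0.001]
contact_force: [-0.5, -0.7, -0.8]
gripper_width: 0.686
grasp_force: 43.1
```

```bash
python3 go.py .4705 -.3385 .0145 -3;  python3 - <<'E'
from h import *
a=imaging.read_camera("top")[270:350,410:517]; b=imaging.read_camera("scene")[170:250,160:267]
cv2.imwrite("pics/d1.png",cv2.resize(np.vstack([a,b]),(400,600),interpolation=cv2.INTER_CUBIC)[:,:,::-1])
E
```

```text
t 22.15 pos [ 0.4715 -0.3377  0.0352] yaw -2.9 turn 0.1 then shift cm [-0.1   0.09  2.07] | no-turn [-0.1   0.09  2.07] w 0.686 grip 43.1 F [-0.5 -0.7 -0.8]
```

View pics/d1.png

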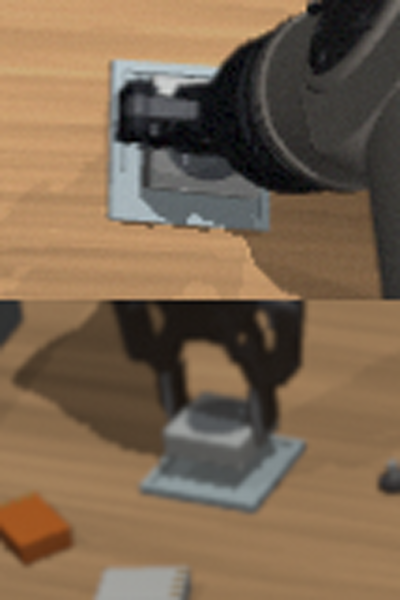

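The case is held level and square over the tray, centred in both crops. I'll lower it and let go.

Request:
{"op": "drive_tool", "data": {"series": [[-0.1,0,1,0,1],[0,0,0.6,0,1],[0,0,0.3,0,1],[0,0,0.1,0,1],[0,0,0,0,1],[0,0,0,0,1],[0,0,0,0,1]]}}

```text
t: 22.95
eef_pos: [0.4697, -0.3382, 0.0149]
tool_rot: [0.0, 1.0, -0.026, 0.0]
contact_force: [-1.1, 0.4, -0.2]
gripper_width: 0.684
grasp_force: 43.1
```

Request:
{"op": "drive_tool", "data": {"series": [[0,0,0,0,-0.4],[0,0,0,0,-0.6],[0,0,0,0,-1],[0,0,0,0,-1],[0,0,0,0,-1],[0,0,-1,0,-1],[0,0,-2,0,-1],[0,0,-3,0,-1]]}}

```text
t: 23.75
eef_pos: [0.4685, -0.3374, 0.0746]
tool_rot: [-0.001, 1.0, -0.026, -0.001]
contact_force: [1.3, -1.4, 0.1]
gripper_width: 0.998
grasp_force: 0.0
```

Request:
{"op": "drive_tool", "data": {"series": [[0,0,-3,0,-1],[0,0,-2,0,-1],[0,0,0,0,-1],[0,0,0,0,-1]]}}

```text
t: 24.15
eef_pos: [0.4696, -0.3382, 0.1254]
tool_rot: [0.0, 1.0, -0.026, 0.001]
contact_force: [0.2, 0.4, 0.3]
gripper_width: 1.0
grasp_force: 0.0
```

```bash
python3 go.py .4537 .127 .12 -3; python3 - <<'E'
from fit import *
imaging.read_camera("top");imaging.read_camera("scene")
d=np.radians
for c in (["top"],["scene"]):
    fit("small_cap",(.4537,.127,0),.02,cams=c)
    fit("battery",(.6474,.0076,d(28)),.004,cams=c)
    fit("filter_case",(.4705,-.3385,d(-3)),.004,cams=c)
    fit("bracket",(.469,-.122,d(51)),.004,cams=c)
E
```

```text
t 24.15 pos [ 0.4696 -0.3382  0.1254] yaw -3.0 turn 0.0 then shift cm [ -4.02 -46.37   0.5 ] | no-turn [ -3.99 -46.37   0.5 ] w 1.0 grip 0.0 F [0.2 0.4 0.3]
small_cap [ 0.455   0.1269 -0.136 ] deg -7.8 cost 0.038 ['top']
battery [0.6481 0.0088 0.4941] deg 28.3 cost 0.071 ['top']
filter_case [ 0.469  -0.3368 -0.0069] deg -0.4 cost 0.409 ['top']
bracket [ 0.4692 -0.1221  0.8018] deg 45.9 cost 0.091 ['top']
small_cap [0.4484 0.1258 0.3382] deg 19.4 cost 0.166 ['scene']
battery [0.6474 0.0076 0.4887] deg 28.0 cost 0.0 []
filter_case [ 0.4676 -0.3396  0.0604] deg 3.5 cost 0.107 ['scene']
bracket [ 0.469  -0.122   0.8901] deg 51.0 cost 0.0 []
```

Request:
{"op": "drive_tool", "data": {"series": [[-0.3,-3.4,0,0,-1],[-0.4,-4.3,0,0,-1],[-0.4,-4.3,0,0,-1],[-0.4,-4.3,0,0,-1],[-0.4,-4.3,0,0,-1],[-0.4,-4.3,0,0,-1],[-0.4,-4.3,0,0,-1],[-0.4,-4.3,0,0,-1]]}}

```text
t: 25.45
eef_pos: [0.4556, -0.0003, 0.1249]
tool_rot: [0.0, 1.0, -0.026, 0.0]
contact_force: [0.4, 0.7, 0.7]
gripper_width: 1.002
grasp_force: 0.0
```

Request:
{"op": "drive_tool", "data": {"series": [[-0.4,-4.3,0,0,-1],[-0.4,-4.3,0,0,-1],[-0.1,-4.3,0,0,-1],[0,0,2,0,-1],[0,0,2,0,-1],[0,0,0,0,-1],[0,0,0,0,-1],[0,0,0,0,-1]]}}

```text
t: 26.25
eef_pos: [0.4541, 0.1273, 0.0855]
tool_rot: [-0.0, 1.0, -0.026, 0.001]
contact_force: [0.4, 0.0, -0.4]
gripper_width: 1.005
grasp_force: 0.0
```

```bash
python3 go.py .454 .127 .028 -3
```

```text
t 26.25 pos [0.4541 0.1273 0.0855] yaw -3.0 turn 0.0 then shift cm [-0.01  0.03  5.75] | no-turn [-0.01  0.03  5.75] w 1.005 grip 0.0 F [ 0.4  0.  -0.4]
```

Request:
{"op": "drive_tool", "data": {"series": [[0,0,2.5,0,-1],[0,0,2.2,0,-1],[0,0,1.05,0,-1],[0,0,0,0,-1],[0,0,0,0,-1],[0,0,0,0,1],[0,0,0,0,1],[0,0,0,0,1]]}}

```text
t: 27.05
eef_pos: [0.4538, 0.1275, 0.0278]
tool_rot: [-0.0, 1.0, -0.026, 0.001]
contact_force: [-0.3, -0.4, 1.1]
gripper_width: 0.51
grasp_force: 1.0
```

Request:
{"op": "drive_tool", "data": {"series": [[0,0,0,0,1],[0,0,0,0,1],[0,0,0,0,1],[0,0,-0.5,0,1],[0,0,-1.5,0,1],[0,0,-2,0,1],[0,0,-2,0,1],[0,0,0,0,1]]}}

```text
t: 27.85
eef_pos: [0.4551, 0.128, 0.0895]
tool_rot: [-0.001, 1.0, -0.026, 0.002]
contact_force: [0.6, -1.5, -0.6]
gripper_width: 0.485
grasp_force: 40.6
```

```bash
python3 go.py .647 .195 .06 -3
```

```text
t 27.85 pos [0.4551 0.128  0.0895] yaw -3.0 turn 0.0 then shift cm [18.8  -7.69  3.05] | no-turn [18.81 -7.68  3.05] w 0.485 grip 40.6 F [ 0.6 -1.5 -0.6]
```

Request:
{"op": "drive_tool", "data": {"series": [[2.9,-1.2,0,0,1],[4,-1.6,0,0,1],[4,-1.6,0,0,1],[4,-1.6,0,0,1],[4,-1.7,0,0,1],[0,0,2,0,1],[0,0,2,0,1],[0,0,1,0,1]]}}

```text
t: 28.65
eef_pos: [0.6446, 0.194, 0.0342]
tool_rot: [0.001, 1.0, -0.026, -0.002]
contact_force: [0.2, 0.4, -1.0]
gripper_width: 0.483
grasp_force: 40.6
```

Request:
{"op": "drive_tool", "data": {"series": [[0,0,0,0,1],[0,0,0,0,1],[0,0,0,0,1],[0,0,0,0,1]]}}

```text
t: 29.05
eef_pos: [0.6468, 0.1947, 0.0384]
tool_rot: [-0.0, 1.0, -0.026, 0.001]
contact_force: [0.2, 0.4, -0.9]
gripper_width: 0.488
grasp_force: 40.6
```

```bash
python3 go.py .647 .195 .0125 -3;  python3 - <<'E'
from h import *
a=imaging.read_camera("top")[177:257,160:267]; b=imaging.read_camera("scene")[250:330,361:468]
cv2.imwrite("pics/e1.png",cv2.resize(np.vstack([a,b]),(400,600),interpolation=cv2.INTER_CUBIC)[:,:,::-1])
E
```

```text
t 29.05 pos [0.6468 0.1947 0.0384] yaw -3.0 turn 0.0 then shift cm [ 0.02 -0.03  2.59] | no-turn [ 0.02 -0.03  2.59] w 0.488 grip 40.6 F [ 0.2  0.4 -0.9]
```

View pics/e1.png

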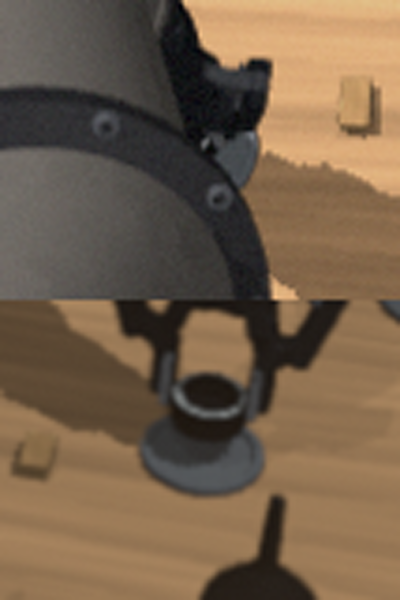

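The small cap is level and centred above the narrow keeper in the scene crop at (205,410). I'll lower it and let go.

Request:
{"op": "drive_tool", "data": {"series": [[0,0,1.3,0,1],[0,0,0.8,0,1],[0,0,0.35,0,1],[0,0,0.1,0,1],[0,0,0,0,1],[0,0,0,0,1],[0,0,0,0,1]]}}

```text
t: 29.85
eef_pos: [0.645, 0.1942, 0.0123]
tool_rot: [0.001, 1.0, -0.026, -0.001]
contact_force: [-7.0, -2.5, 12.9]
gripper_width: 0.488
grasp_force: 41.8
```

Request:
{"op": "drive_tool", "data": {"series": [[0,0,0,0,0],[0,0,0,0,-0.3],[0,0,0,0,-0.6],[0,0,0,0,-1],[0,0,0,0,-1],[0,0,-1,0,-1],[0,0,-2,0,-1],[0,0,-3,0,-1]]}}

```text
t: 30.65
eef_pos: [0.645, 0.1941, 0.0713]
tool_rot: [0.001, 1.0, -0.026, -0.001]
contact_force: [0.1, 0.6, -0.5]
gripper_width: 0.999
grasp_force: 0.0
```

Request:
{"op": "drive_tool", "data": {"series": [[0,0,-3,0,-1],[0,0,0,0,-1],[0,0,0,0,-1],[0,0,0,0,-1]]}}

```text
t: 31.05
eef_pos: [0.6455, 0.1942, 0.101]
tool_rot: [0.0, 1.0, -0.026, -0.001]
contact_force: [0.2, 0.3, -0.1]
gripper_width: 1.0
grasp_force: 0.0
```

```bash
python3 go.py .456 .1245 .10 -3; python3 - <<'E'
from fit import *
imaging.read_camera("top");imaging.read_camera("scene")
for c in (["top"],["scene"]):
    fit("big_cap",(.456,.1245,0),.0,cams=c)
    fit("small_cap",(.647,.195,0),.004,cams=c)
E
```

```text
t 31.05 pos [0.6455 0.1942 0.101 ] yaw -3.0 turn 0.0 then shift cm [-18.56   7.96   0.13] | no-turn [-18.56   7.94   0.13] w 1.0 grip 0.0 F [ 0.2  0.3 -0.1]
big_cap [0.4574 0.1241 0.0268] deg 1.5 cost 0.079 ['top']
small_cap [0.6455 0.1922 0.1689] deg 9.7 cost 0.244 ['top']
big_cap [0.4525 0.1222 0.1879] deg 10.8 cost 0.49 ['scene']
small_cap [0.6422 0.1941 0.092 ] deg 5.3 cost 0.129 ['scene']
```

Request:
{"op": "drive_tool", "data": {"series": [[-2.9,1.2,0,0,-1],[-3.9,1.7,0,0,-1],[-3.9,1.7,0,0,-1],[-3.9,1.7,0,0,-1],[-3.9,1.7,0,0,-1],[0,0,2,0,-1],[0,0,2,0,-1],[0,0,0,0,-1]]}}

```text
t: 32.15
eef_pos: [0.4556, 0.1236, 0.0601]
tool_rot: [0.001, 1.0, -0.026, -0.002]
contact_force: [0.1, -0.1, 0.2]
gripper_width: 1.006
grasp_force: 0.0
```

Request:
{"op": "drive_tool", "data": {"series": [[0,0,0,0,-1],[0,0,0,0,-1],[0,0,0,0,-1]]}}

```text
t: 32.45
eef_pos: [0.458, 0.1245, 0.0624]
tool_rot: [-0.0, 1.0, -0.026, 0.001]
contact_force: [0.4, -0.4, -0.3]
gripper_width: 0.998
grasp_force: 0.0
```

```bash
python3 go.py .457 .124 .009 -3
```

```text
t 32.45 pos [0.458  0.1245 0.0624] yaw -3.0 turn 0.0 then shift cm [-0.11  0.06  5.34] | no-turn [-0.11  0.06  5.34] w 0.998 grip 0.0 F [ 0.4 -0.4 -0.3]
```

Request:
{"op": "drive_tool", "data": {"series": [[0,0,2.5,0,-1],[0,0,1.8,0,-1],[0,0,0.9,0,-1],[0,0,0,0,-1],[0,0,0,0,-1],[0,0,0,0,1],[0,0,0,0,1],[0,0,0,0,1]]}}

```text
t: 33.25
eef_pos: [0.4579, 0.1244, 0.0108]
tool_rot: [-0.0, 1.0, -0.026, 0.001]
contact_force: [-2.4, -0.5, 9.4]
gripper_width: 0.667
grasp_force: 40.4
```

Request:
{"op": "drive_tool", "data": {"series": [[0,0,0,0,1],[0,0,0,0,1],[0,0,0,0,1],[0,0,-0.5,0,1],[0,0,-1.5,0,1],[0,0,-2,0,1],[0,0,-2,0,1],[0,0,0,0,1]]}}

```text
t: 34.05
eef_pos: [0.459, 0.1248, 0.0722]
tool_rot: [-0.001, 1.0, -0.026, 0.002]
contact_force: [0.4, 0.3, -0.7]
gripper_width: 0.668
grasp_force: 42.8
```

```bash
python3 go.py .4515 .328 .06 -3
```

```text
t 34.05 pos [0.459  0.1248 0.0722] yaw -3.0 turn 0.0 then shift cm [ -1.82 -20.25   1.24] | no-turn [ -1.81 -20.25   1.24] w 0.668 grip 42.8 F [ 0.4  0.3 -0.7]
```

Request:
{"op": "drive_tool", "data": {"series": [[-0.3,-3.1,0,0,1],[-0.3,-4.3,0,0,1],[-0.4,-4.3,0,0,1],[-0.4,-4.3,0,0,1],[-0.4,-4.3,0,0,1],[0,0,1.5,0,1],[0,0,1.5,0,1],[0,0,0,0,1]]}}

```text
t: 34.85
eef_pos: [0.4482, 0.3249, 0.0368]
tool_rot: [0.002, 1.0, -0.026, -0.002]
contact_force: [-0.7, -1.4, -0.7]
gripper_width: 0.665
grasp_force: 42.9
```

Request:
{"op": "drive_tool", "data": {"series": [[0,0,0,0,1],[0,0,0,0,1],[0,0,0,0,1],[0,0,0,0,1]]}}

```text
t: 35.25
eef_pos: [0.4502, 0.3276, 0.0402]
tool_rot: [-0.0, 1.0, -0.026, 0.0]
contact_force: [0.4, 0.1, -0.7]
gripper_width: 0.664
grasp_force: 42.9
```

```bash
python3 go.py .4515 .328 .0155 -3;  python3 - <<'E'
from h import *
a=imaging.read_camera("top")[263:343,88:195]; b=imaging.read_camera("scene")[200:280,427:534]
cv2.imwrite("pics/f1.png",cv2.resize(np.vstack([a,b]),(400,600),interpolation=cv2.INTER_CUBIC)[:,:,::-1])
E
```

```text
t 35.25 pos [0.4502 0.3276 0.0402] yaw -3.0 turn 0.0 then shift cm [ 0.12 -0.04  2.47] | no-turn [ 0.12 -0.04  2.47] w 0.664 grip 42.9 F [ 0.4  0.1 -0.7]
```

View pics/f1.png

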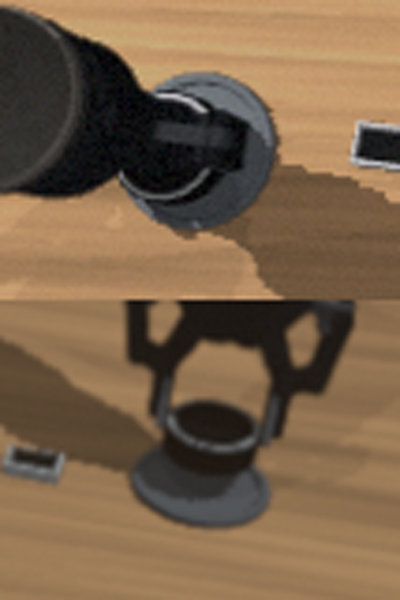

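Request:
{"op": "drive_tool", "data": {"series": [[0.1,0.1,1.2,0,1],[0,0,0.7,0,1],[0,0,0.35,0,1],[0,0,0.1,0,1],[0,0,0,0,1],[0,0,0,0,1],[0,0,0,0,1]]}}

```text
t: 36.05
eef_pos: [0.4508, 0.327, 0.0164]
tool_rot: [-0.0, 1.0, -0.026, 0.0]
contact_force: [-0.1, -0.3, -0.9]
gripper_width: 0.668
grasp_force: 42.9
```

Request:
{"op": "drive_tool", "data": {"series": [[0,0,0,0,-0.4],[0,0,0,0,-0.6],[0,0,0,0,-1],[0,0,0,0,-1],[0,0,0,0,-1],[0,0,-1,0,-1],[0,0,-2,0,-1],[0,0,-3,0,-1]]}}

```text
t: 36.85
eef_pos: [0.4497, 0.3261, 0.0762]
tool_rot: [0.001, 1.0, -0.026, -0.001]
contact_force: [-0.0, 0.4, -0.7]
gripper_width: 0.996
grasp_force: 0.0
```

Request:
{"op": "drive_tool", "data": {"series": [[0,0,-4,0,-1],[0,0,-4,0,-1],[0,0,-4,0,-1],[2,4,0,0,-1],[2,4,0,0,-1],[2,4,0,0,-1],[0,4,0,0,-1],[0,0,0,0,-1]]}}

```text
t: 37.65
eef_pos: [0.5028, 0.1569, 0.1965]
tool_rot: [0.002, 1.0, -0.03, -0.0]
contact_force: [-0.3, 0.3, 0.3]
gripper_width: 1.001
grasp_force: 0.0
```

```bash
python3 - <<'E'
from ov import *
a=imaging.read_camera("top");imaging.read_camera("scene")
d=np.radians
for c in (["top"],["scene"]):
    print(c)
    fit("big_cap",(.4515,.328,0),.004,cams=c)
    fit("small_cap",(.647,.195,0),.004,cams=c)
    fit("battery",(.6474,.0076,d(28)),.004,cams=c)
    fit("filter_case",(.4705,-.3385,d(-3)),.004,cams=c)
    fit("bracket",(.469,-.122,d(51)),.004,cams=c)
    fit("wide_keeper",(.451,.327,0),0,cams=c)
    fit("steel_plate",(.469,-.122,d(-17)),0,cams=c)
cv2.imwrite("pics/g1.png",np.ascontiguousarray(cv2.resize(a[180:360,100:500,::-1],(800,360),interpolation=cv2.INTER_CUBIC)))
E
```

```text
['top']
big_cap [0.4515 0.328  0.    ] deg 0.0 cost 0.0 []
small_cap [0.6471 0.1955 0.2447] deg 14.0 cost 0.152 ['top']
battery [0.6483 0.0066 0.5027] deg 28.8 cost 0.118 ['top']
filter_case [ 0.4701 -0.3375 -0.0678] deg -3.9 cost 0.057 ['top']
bracket [ 0.4693 -0.1212  0.8694] deg 49.8 cost 0.038 ['top']
wide_keeper [0.451 0.327 0.   ] deg 0.0 cost 0.0 []
steel_plate [ 0.4708 -0.1204 -0.331 ] deg -19.0 cost 0.207 ['top']
['scene']
big_cap [0.4459 0.3246 0.4738] deg 27.1 cost 0.071 ['scene']
small_cap [0.6445 0.1937 0.2174] deg 12.5 cost 0.086 ['scene']
battery [0.646  0.0083 0.4454] deg 25.5 cost 0.127 ['scene']
filter_case [ 0.4652 -0.3412 -0.0528] deg -3.0 cost 0.074 ['scene']
bracket [ 0.4652 -0.1224  1.0258] deg 58.8 cost 0.128 ['scene']
wide_keeper [0.4471 0.3253 0.2154] deg 12.3 cost 0.612 ['scene']
steel_plate [ 0.4687 -0.1225 -0.2976] deg -17.1 cost 0.416 ['scene']
```

View pics/g1.png

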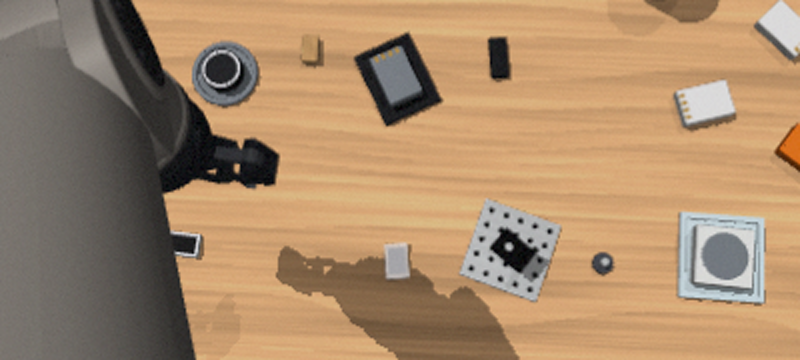

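The small cap (222,70), battery (398,78), bracket (512,248) and case (725,257) all lie centred in their holders. The arm hides the big cap here, but the scene-camera fit puts it about 1.5 mm from its keeper's centre. Handing in.

```bash
python3 -c "
from station import hand_in; print(hand_in())"
```

```text
the job is handed in; nothing more can be done
None
```

All five pieces are flat, the right way up and released in their own holders, and I handed the job in at about 38 s on the robot's clock; `hand_in()` returned no verdict, and the big cap's final position was confirmed only by the scene camera because the arm hid it from the top view.

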